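# Hold a ribbon printer's sprung cover just short of its balance point

## Task

I want to clean the print head of the ribbon printer: swing the red clamp lever at its side fully open, then lift the blue cover by its steel bar until it is clearly past the balance point of its spring (the yellow mark on the black cheek), keeping hold of it so that it never flies fully open. Then ease it back to just below the balance point, about 7 degrees short of the mark, and finish there still holding it steady by the bar. Leave the clamp open and the other things on the desk where they are.

Things in the scene. Friction and masses are not known exactly. Their poses are not given: they have to be found in the camera images.
- printer: Grey desktop ribbon printer, fixed, 260 mm deep (x), 200 wide (y), 125 high. Origin: centre of its underside; x to its rear (away from the robot), y to its left. Blue cover on top (200 mm long, 196 wide, 22 deep, its top 126 mm above the desk when shut), hinged at the rear. On its right side (-y) an aluminium clamp block 56 x 36 x 124 mm, centred at x -30, y -118 mm.
- cover (a joint): Opening of the blue cover, rad: 0 shut and level, stop at 1.60. Sprung: below the balance point at 0.90 it falls shut, above it it springs open, its gas spring no longer matching its 0.8 kg (at the bar 2.3 N down when shut, 0.5 N at 0.12 rad off balance), with hardly any friction. Clearly past: above 0.96; keep below 1.35; just below: 0.70 to 0.86. The shut clamp locks it down.
- cover_hinge (a point): Middle of the cover's hinge axis, which runs along the printer's y: at x +75, y 0 mm from the printer's origin, 104 mm above the desk.
- balance_mark (a point): Outer end of a yellow radial line on a black upright disc (the cheek, radius 50 mm, about the hinge axis, on the printer's left side). When the cover's underside, seen from the side, lies along that line, the cover is at its balance point, 52 degrees up.
- cover_bar (a point): Round steel bar handle of the cover, 10 mm thick, 100 mm long along the printer's y, on a 32 mm post at each end. The point is the middle of the bar. In the cover's frame 180 mm ahead of and 54 mm above the hinge; with the cover shut at x -105, y 0 from the printer's origin, 158 mm high. Pinch it from above, fingers before and behind it; it turns between the pads, so the tool can stay upright.
- clamp (a joint): Angle of the red clamp lever about its upright pivot, rad: 0 shut (arm pointing to the printer's front, hook over the cover), grows as the knob swings outwards, away from the printer (counter-clockwise from above), to the stop at 1.57 (arm straight out to the printer's right). Starts at 0 to 0.3. Open: above 1.30. Stays where left; about 1.1 N at the knob moves it.
- clamp_knob (a point): Centre of the upright red knob at the end of the clamp lever: 16 mm in diameter, 32 mm tall, 75 mm from the pivot, its centre 150 mm and its top 166 mm above the desk; the lever's flat arm below it has its top at 136 mm.
- clamp_pivot (a point): On the clamp lever's upright pivot axis, top of its hub (26 mm in diameter): at x -30, y -118 mm from the printer's origin, 140 mm above the desk.
- spool: Loose reel of black ribbon with white flanges, 90 mm across, 34 mm high, lying flat left of the printer. Origin: centre of its underside. Leave alone (as all the loose things below: none may shift by more than 25 mm).
- stapler: Loose red and black stapler, 130 x 32 x 53 mm, right of the printer's rear. Origin: centre of its underside. Leave alone.
- coffee: Loose brown coffee cup, 80 mm across, 100 mm high. Origin: centre of its underside. Leave alone.
- pencup: Loose blue pen cup, 76 mm across, 150 mm high with its pens. Origin: centre of its underside. Leave alone.
- scissors: Loose scissors with red handles, about 190 mm long, 10 mm high. Origin: underside below the rivet. Leave alone.
- tape: Loose yellow tape dispenser, 140 x 55 x 77 mm. Origin: centre of its underside. Leave alone.
- phone: Loose black mobile phone, 150 x 72 x 9 mm, lying flat. Origin: centre of its underside. Leave alone.

How it is judged:
By the outcome, as a careful person would: the job done as asked, in the order asked, and still so for the second after the job is handed in, while the arm keeps its last pose, push and grip.
It also fails if it takes over 48 s, if anything falls off the work surface, if the arm or the gripper's body presses on something with over 40 N, if the wrist force passes 120 N, or if a joint passes its speed limit or range.

## Robot

A 6-joint arm with a two-finger parallel gripper is mounted at the origin on the work surface. World frame = base frame: x ahead of the robot, y to its left, z up, the work surface at z = 0. Lengths are in m, angles in degrees, forces in N, time in s.
With the tool pointing down it reaches from about 0.325 to 0.75 m from the base axis. Payload 7.6 kg.
Tool frame: the origin (TCP) lies on the mounting face of the last link; the fingertips stand r.tip_reach ahead of it and the grasp point (between the pads) lies 155 mm ahead of it (r.tip_reach is the distance from the TCP to the fingertips, in m); z points along the fingers, y is the line along which they close (so a half turn about z gives the same grasp; the last joint's range is limited). The gripper opens to 85 mm and grips with 20 to 120 N. Pads are 22 mm wide; open, the fingers measure 114 mm over their backs; the gripper's body (76 mm by 85 mm) begins 54 mm behind the grasp point. The pads swing forward as they close: fully open they stand 13 mm farther back than shut.
Start: joints at [-76.851, 2.991, 80.254, -0, 96.75, -4.028], TCP at [0.155, -0.502, 0.405] pointing down, gripper open.
Joint ranges: [-166.34, 166.34], [-52.06, 124.39], [6.96, 135.62], [-60.46, 240.46], [14.63, 156.25], [-167.68, 167.68]. Speed limits (degrees/s): [147.25, 147.25, 172.46, 180, 180, 180].

## Interface

Orientations are given as a 3x3 rotation matrix whose columns are the frame's x, y, z axes.
In Python, from workcell import r gives the robot as it stands.
- The arm moves only by the tool apply_moves, never from a script. Its argument "rows" is a list of rows, each an object of numbers: "x", "y", "z": the shift along the tool's x, y, z in cm; "turn": the turn about the tool's z in rad; "jaw": the finger opening in cm, from 0 to 8.54. In form: [{"x": .., "y": .., "z": .., "turn": .., "jaw": ..}, ...]. A call has 1 to 5 rows; each row shifts and turns the commanded pose from where the row before left it, along the tool's axes as they then stand; what a row does not reach is not made up. A row lasts 1/10 s, in which the tool goes at most 50 mm and 8.59 degrees, less where a joint would pass 70% of its speed; a pose out of reach is approached as far as the arm can. A call with a gripper value outside its range is refused whole. The fingers move at their own pace and stop on an object; "force" is the grip in N (left out, the last holds). Time passes only in rows, so rows that do not move let the fingers close. It gives the time, the measured TCP pose, the force, the opening and the grip force at its end, in the units of the state.
- r.state(): the state, without advancing time (a new reading comes with each control period).
- r.get_image(name): name is "scene" or "top" or "wrist"; returns the picture (384x512x3 uint8, blue, green, red); there is no depth.
- r.calibration(name): a dict with "K" (3x3 intrinsics, pixels), "dist_coeffs" ([k1, k2, p1, p2, k3] as OpenCV has them; the pictures are not rectified), "rvec" (rotation vector, rad) and "tvec" (3), from world to camera coordinates, as OpenCV has them. Camera axes: x right, y down, z forward; pixel columns grow to the right and rows downward; lengths in m; the calibration is good to about 2 mm. A picture is of the moment at which its call begins: read the wrist's pose just before it. calibration takes no time and is no camera call; for the wrist camera it gives the pose at the moment of the call.
- r.hand_in(): hands the job in; it is judged then, once.
The state is a dict: "t": time; "joint_positions": joint angles; "joint_vel": joint speeds; "joint_efforts": joint torques, N m; "tcp_pos": TCP position; "tcp_rot": TCP orientation; "force": force on the tool from outside, world axes, zero at the start; "ft_torque": the same for the moment, N m; "gripper_width": finger opening in m; "grip_force": force on a finger pad.
Only numpy, scipy, OpenCV 4.12 (cv2) and the standard library are available. Lean on these libraries where they do the work, as an engineer would, in place of code of your own. Each camera call takes 0.05 s, during which the arm holds its last target. There are 200 camera calls.

## Working session

There is one attempt and no reset: what is moved stays moved. The work goes in short steps, Python scripts to look and compute and a tool call to move; the robot and the scene stay as the last step left them, time stands still between calls to the robot, and variables do not carry over. Pictures are saved under pics/ and viewed, at most 10 in all, crops included, and the job is handed in when it is done.

Besides the shell and the picture viewer there is one more tool, called after ">>>" by a JSON object that holds its "fn" and its "kwargs", one argument or row to a line. apply_moves: Moves the arm, as the interface text tells. Its arguments: {"type":"object","properties":{"rows":{"type":"array"},"force":{"type":"number"}},"required":["rows"]}

```bash
ls; mkdir -p pics; python3 - <<'E'
from workcell import r
import cv2
for n in("top","scene"):
    cv2.imwrite(f"pics/{n}0.png",cv2.resize(r.get_image(n),(800,600),interpolation=cv2.INTER_CUBIC))
s=r.state();print(s['tcp_pos'],s['tcp_rot'],r.tip_reach,s['t'])
E
```

```text
pics
[ 0.15506824 -0.50153841  0.40395343] [[ 9.55381815e-01  2.95373474e-01 -3.14060743e-04]
 [ 2.95373620e-01 -9.55380797e-01  1.39926335e-03]
 [ 1.13257675e-04 -1.42959602e-03 -9.99998972e-01]] 0.1734 0.1
```

View pics/top0.png

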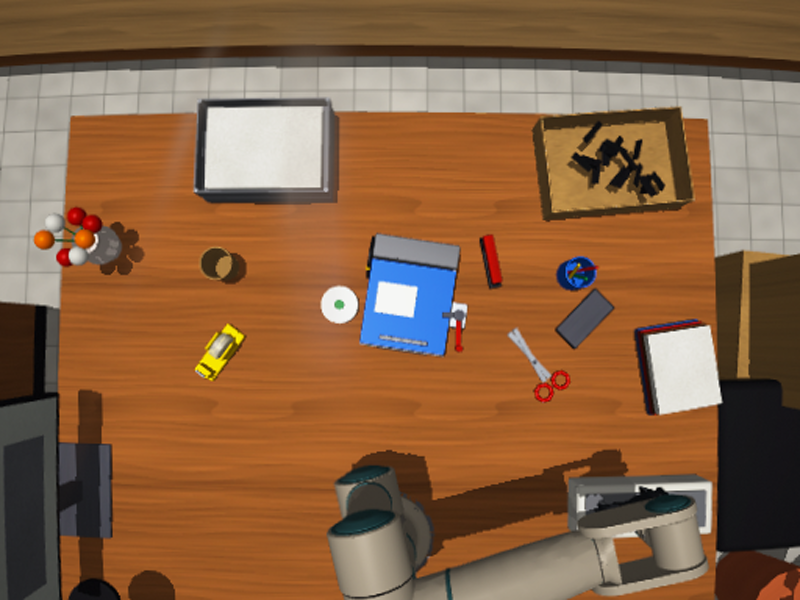

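View pics/scene0.png

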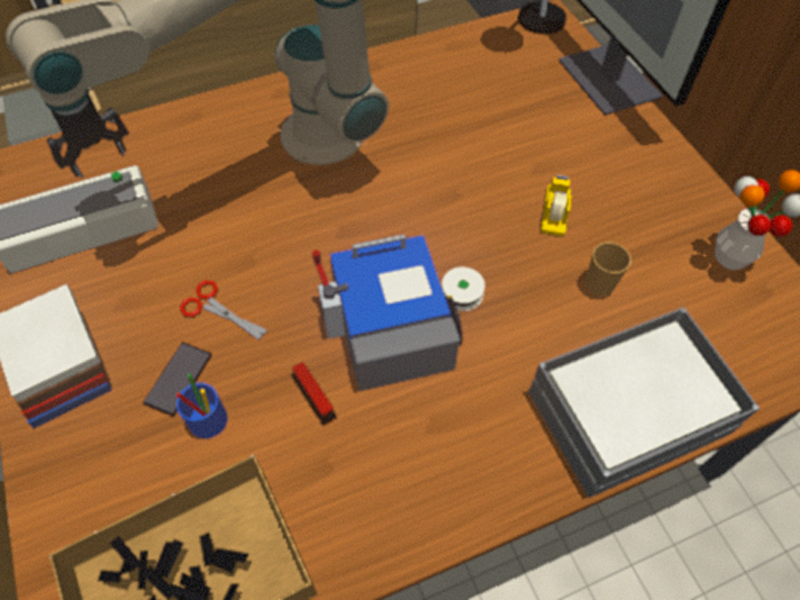

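The top view shows the printer around (410,295), turned slightly, with the bar at about (403,340) and the knob at about (459,348). Next I'll enlarge it in both views.

```bash
python3 - <<'E'
from workcell import r
import cv2
a=r.get_image("top")[140:240,215:315]; b=r.get_image("scene")[145:255,195:305]
cv2.imwrite("pics/t1.png",cv2.resize(a,(600,600),interpolation=cv2.INTER_CUBIC))
cv2.imwrite("pics/s1.png",cv2.resize(b,(594,594),interpolation=cv2.INTER_CUBIC)) if 0 else cv2.imwrite("pics/s1.png",cv2.resize(b,(550,550),interpolation=cv2.INTER_CUBIC))
E
```

```text
(no output)
```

View pics/t1.png

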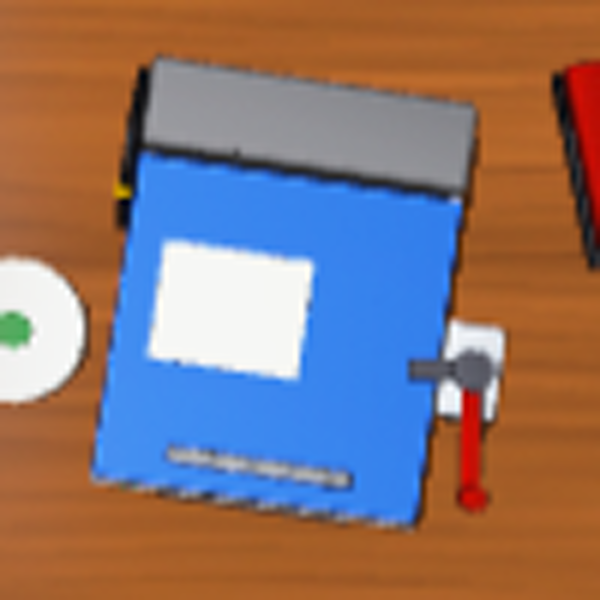

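View pics/s1.png

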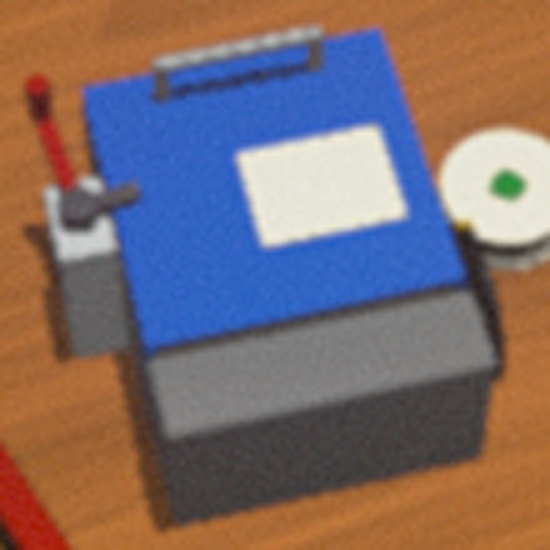

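The crops show, top: bar ends (170,454)–(350,480), knob (472,496), hub (474,370), cover corners (95,476), (415,522), (138,152), (462,198). Scene: bar ends (155,66)–(322,33), knob top (37,82), cover corners (85,88), (382,30).

```bash
cat > h.py <<'E'
from workcell import r
import cv2, numpy as np
from scipy.optimize import least_squares
def proj(n,P):
    c=r.calibration(n); return cv2.projectPoints(np.array(P,float),np.array(c['rvec'],float),np.array(c['tvec'],float),np.array(c['K'],float),np.array(c['dist_coeffs'],float))[0][:,0]
E
python3 - <<'E'
from h import *
L=[(-.105,.05,.158),(-.105,-.05,.158),(-.03,-.118,.14),(-.125,.098,.126),(-.125,-.098,.126),(.075,.098,.126),(.075,-.098,.126)]
T=np.array([(170,452),(350,478),(474,370),(95,476),(415,522),(138,152),(462,198),(472,496)],float)
S=np.array([(322,33),(155,66),(78,200),(382,30),(85,88),(466,283),(147,352),(37,82)],float)
T=(T+.5)/6-.5+[215,140]; S=(S+.5)/5-.5+[195,145]
def pts(p):
    x,y,a,c=p; k=(-.03-.075*np.cos(c),-.118-.075*np.sin(c),.166)
    M=np.array(L+[k]); R=np.array([[np.cos(a),-np.sin(a)],[np.sin(a),np.cos(a)]])
    M[:,:2]=M[:,:2]@R.T+[x,y]; return M
f=lambda p:np.concatenate([(proj("top",pts(p))-T),(proj("scene",pts(p))-S)]).ravel()
s=least_squares(f,[.5,0,-.1,.1],loss='soft_l1'); print(s.x,np.round(s.fun.reshape(-1,2),1).tolist())
P=pts(s.x); print(P.round(4)); print('bar',(P[0]+P[1])/2)
x,y,a,c=s.x; print('hinge',x+.075*np.cos(a),y+.075*np.sin(a))
E
```

```text
[ 0.59196282 -0.05256468 -0.14593862  0.10565137] [[0.5, 0.0], [-1.2, -0.0], [-0.1, -0.2], [-0.8, -0.5], [0.0, -0.0], [0.5, -1.5], [0.2, -1.0], [0.1, 0.1], [-1.3, -0.1], [0.8, -0.4], [-0.2, 0.1], [-0.5, -1.1], [-0.9, -0.7], [0.6, -0.2], [0.0, 0.0], [0.0, -0.2]]
[[ 0.4954  0.0122  0.158 ]
 [ 0.4808 -0.0868  0.158 ]
 [ 0.5451 -0.1649  0.14  ]
 [ 0.4825  0.0626  0.126 ]
 [ 0.454  -0.1313  0.126 ]
 [ 0.6804  0.0335  0.126 ]
 [ 0.6519 -0.1604  0.126 ]
 [ 0.4702 -0.1619  0.166 ]]
bar [ 0.48807899 -0.03729546  0.158     ]
hinge 0.6661655624279246 -0.06347126175462373
```

```bash
cat >> h.py <<'E'
import json
PX,PY,A=.592,-.0526,-.146
def W(lx,ly): return np.array([PX+lx*np.cos(A)-ly*np.sin(A),PY+lx*np.sin(A)+ly*np.cos(A)])
def plan(way,head=None,pos=None,rot=None,jaw=None):
    """way: list of tcp xyz, one per row; head: tool-y heading per row"""
    s=r.state(); p=np.array(s['tcp_pos'] if pos is None else pos); R=np.array(s['tcp_rot'] if rot is None else rot); out=[]
    h0=np.arctan2(R[1,1],R[0,1])
    for i,w in enumerate(way):
        h=h0 if head is None else head[i]
        R=np.array([[-np.sin(h0),np.cos(h0),0],[np.cos(h0),np.sin(h0),0],[0,0,-1]])
        d=R.T@(np.array(w)-p)*100; t=h0-h
        row=dict(zip('xyz',d.round(2).tolist())); row['turn']=round(t,3)
        if jaw is not None: row['jaw']=jaw
        out.append(row); p=p+R@d/100; h0=h
    print(json.dumps(out)); print(r.state()['t'])
E
python3 - <<'E'
from h import *
s=r.state();p=np.array(s['tcp_pos']);R=np.array(s['tcp_rot']);h0=np.arctan2(R[1,1],R[0,1])
k=np.array([.470,-.162,.36]); n=15
plan([p+(k-p)*(i+1)/n for i in range(n)],[h0+(A-h0)*min(1,(i+1)/12) for i in range(n)],jaw=4.5)
E
```

```text
[{"x": 2.67, "y": -1.54, "z": 0.29, "turn": -0.094, "jaw": 4.5}, {"x": 2.81, "y": -1.29, "z": 0.29, "turn": -0.094, "jaw": 4.5}, {"x": 2.92, "y": -1.02, "z": 0.29, "turn": -0.094, "jaw": 4.5}, {"x": 3.0, "y": -0.74, "z": 0.29, "turn": -0.094, "jaw": 4.5}, {"x": 3.05, "y": -0.46, "z": 0.29, "turn": -0.094, "jaw": 4.5}, {"x": 3.08, "y": -0.17, "z": 0.29, "turn": -0.094, "jaw": 4.5}, {"x": 3.09, "y": 0.12, "z": 0.29, "turn": -0.094, "jaw": 4.5}, {"x": 3.06, "y": 0.41, "z": 0.29, "turn": -0.094, "jaw": 4.5}, {"x": 3.01, "y": 0.69, "z": 0.29, "turn": -0.094, "jaw": 4.5}, {"x": 2.93, "y": 0.97, "z": 0.29, "turn": -0.094, "jaw": 4.5}, {"x": 2.83, "y": 1.24, "z": 0.29, "turn": -0.094, "jaw": 4.5}, {"x": 2.7, "y": 1.5, "z": 0.29, "turn": -0.094, "jaw": 4.5}, {"x": 2.55, "y": 1.75, "z": 0.29, "turn": 0.0, "jaw": 4.5}, {"x": 2.55, "y": 1.75, "z": 0.29, "turn": 0.0, "jaw": 4.5}, {"x": 2.55, "y": 1.75, "z": 0.29, "turn": 0.0, "jaw": 4.5}]
0.2
```

>>> {"fn": "apply_moves", "kwargs": {
  "rows": [
    {"x": 2.7, "y": -1.5, "z": 0.3, "turn": -0.094, "jaw": 4.5},
    {"x": 2.8, "y": -1.3, "z": 0.3, "turn": -0.094, "jaw": 4.5},
    {"x": 2.9, "y": -1.0, "z": 0.3, "turn": -0.094, "jaw": 4.5},
    {"x": 3.0, "y": -0.7, "z": 0.3, "turn": -0.094, "jaw": 4.5},
    {"x": 3.05, "y": -0.5, "z": 0.3, "turn": -0.094, "jaw": 4.5}
  ],
  "force": 30
}}

```text
t: 0.7
tcp_pos: [0.2608, -0.3878, 0.3894]
tcp_rot: [[0.715, 0.699, -0.0], [0.699, -0.715, 0.0], [0.0, -0.0, -1.0]]
force: [0.2, -0.7, -0.2]
gripper_width: 0.0453
grip_force: 0.0
```

>>> {"fn": "apply_moves", "kwargs": {
  "rows": [
    {"x": 3.1, "y": -0.2, "z": 0.3, "turn": -0.094, "jaw": 4.5},
    {"x": 3.1, "y": 0.1, "z": 0.3, "turn": -0.094, "jaw": 4.5},
    {"x": 3.1, "y": 0.4, "z": 0.3, "turn": -0.094, "jaw": 4.5},
    {"x": 3.0, "y": 0.7, "z": 0.3, "turn": -0.094, "jaw": 4.5},
    {"x": 2.9, "y": 1.0, "z": 0.3, "turn": -0.094, "jaw": 4.5}
  ]
}}

```text
t: 1.2
tcp_pos: [0.3657, -0.2738, 0.3745]
tcp_rot: [[0.321, 0.947, -0.0], [0.947, -0.321, -0.0], [-0.0, -0.0, -1.0]]
force: [0.3, -0.6, 0.3]
gripper_width: 0.0451
grip_force: 0.0
```

>>> {"fn": "apply_moves", "kwargs": {
  "rows": [
    {"x": 2.8, "y": 1.2, "z": 0.3, "turn": -0.094, "jaw": 4.5},
    {"x": 2.7, "y": 1.5, "z": 0.3, "turn": -0.094, "jaw": 4.5},
    {"x": 2.55, "y": 1.75, "z": 0.3, "turn": 0, "jaw": 4.5},
    {"x": 2.55, "y": 1.75, "z": 0.2, "turn": 0, "jaw": 4.5},
    {"x": 2.55, "y": 1.75, "z": 0.2, "turn": 0, "jaw": 4.5}
  ]
}}

```text
t: 1.7
tcp_pos: [0.47, -0.1603, 0.3615]
tcp_rot: [[0.142, 0.99, -0.0], [0.99, -0.142, -0.0], [-0.0, -0.0, -1.0]]
force: [0.5, -1.9, 0.3]
gripper_width: 0.045
grip_force: 0.0
```

```bash
python3 - <<'E'
from h import *
im=r.get_image("wrist");cv2.imwrite("pics/w1.png",im)
s=r.state();R=np.array(s['tcp_rot']);print(s['tcp_pos'],R.round(3).tolist(),np.arctan2(R[1,1],R[0,1]),s['gripper_width'],s['force'])
k=W(-.1046,-.126);print(k,proj("wrist",[[*k,.166],[*W(-.105,.05),.158],[*W(-.105,-.05),.158],[*W(-.03,-.118),.14]]).round(0).tolist())
plan([[*k,.331],[*k,.316]],[A,A])
E
```

```text
[ 0.47175502 -0.15773872  0.3609504 ] [[0.14, 0.99, 0.001], [0.99, -0.14, 0.002], [0.002, 0.0, -1.0]] -0.140319828220622 0.04497332013766444 [ 0.82924825  3.25603805 -0.57382179]
[ 0.47018213 -0.16204207] [[250.0, 239.0], [251.0, -146.0], [250.0, 97.0], [369.0, 212.0]]
[{"x": -0.45, "y": -0.1, "z": 3.0, "turn": 0.006}, {"x": 0.0, "y": 0.0, "z": 1.5, "turn": 0.0}]
1.75
```

View pics/w1.png

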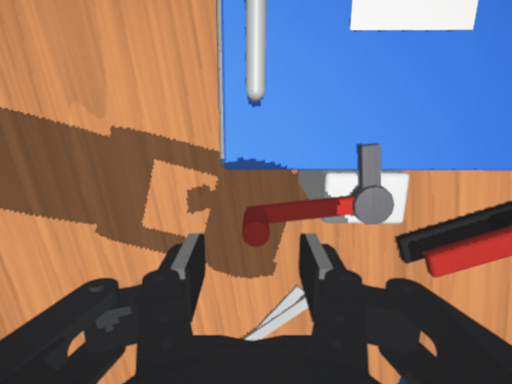

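The wrist view shows the knob at (256,232), centred between the fingers, and the hub at (375,205). This matches my model once I allow for the arm still settling. Now I'll go down and grip.

>>> {"fn": "apply_moves", "kwargs": {
  "rows": [
    {"x": -0.4, "y": -0.1, "z": 1.5, "turn": 0.006, "jaw": 4.5},
    {"x": 0, "y": 0, "z": 1.5, "turn": 0, "jaw": 4.5},
    {"x": 0, "y": 0, "z": 1.5, "turn": 0, "jaw": 4.5},
    {"x": 0, "y": 0, "z": 0, "turn": 0, "jaw": 0.5},
    {"x": 0, "y": 0, "z": 0, "turn": 0, "jaw": 0.5}
  ],
  "force": 30
}}

```text
t: 2.25
tcp_pos: [0.4687, -0.1652, 0.3168]
tcp_rot: [[0.148, 0.989, 0.006], [0.989, -0.148, -0.0], [0.001, 0.006, -1.0]]
force: [41.4, -1.3, -26.1]
gripper_width: 0.0171
grip_force: 19.8
```

>>> {"fn": "apply_moves", "kwargs": {
  "rows": [
    {"x": 0, "y": 0, "z": 0, "turn": 0, "jaw": 0.5},
    {"x": 0, "y": 0, "z": 0, "turn": 0, "jaw": 0.5}
  ]
}}

```text
t: 2.45
tcp_pos: [0.4695, -0.1651, 0.3167]
tcp_rot: [[0.148, 0.989, 0.009], [0.989, -0.148, -0.001], [0.001, 0.009, -1.0]]
force: [24.2, -1.7, -17.3]
gripper_width: 0.0148
grip_force: 32.3
```

```bash
python3 - <<'E'
from h import *
s=r.state();R=np.array(s['tcp_rot']);p=np.array(s['tcp_pos']);print(p,R.round(3).tolist(),s['force'])
v=W(-.03,-.118); d=p[:2]-v; print(np.hypot(*d), 'c',np.arctan2(d[1],d[0])-A-np.pi, np.arctan2(d[1],d[0])-A+np.pi)
a0=np.arctan2(d[1],d[0]); a1=A-np.pi+1.49
a0=a0-2*np.pi if a0>0 else a0
n=15; rr=.075
plan([[*(v+rr*np.array([np.cos(a),np.sin(a)])),p[2]] for a in np.linspace(a0,a1,n+1)[1:]],jaw=.5)
E
```

```text
[ 0.46945413 -0.16505538  0.31669105] [[0.148, 0.989, 0.009], [0.989, -0.148, -0.001], [0.001, 0.009, -1.0]] [ 24.1603629   -1.67577423 -17.34507021]
0.07569821875496215 c -6.136191305515456 0.14699400166413046
[{"x": -0.65, "y": 0.2, "z": 0.0, "turn": 0.0, "jaw": 0.5}, {"x": -0.64, "y": 0.19, "z": 0.0, "turn": 0.0, "jaw": 0.5}, {"x": -0.63, "y": 0.24, "z": 0.0, "turn": 0.0, "jaw": 0.5}, {"x": -0.6, "y": 0.3, "z": 0.0, "turn": 0.0, "jaw": 0.5}, {"x": -0.57, "y": 0.35, "z": 0.0, "turn": 0.0, "jaw": 0.5}, {"x": -0.54, "y": 0.4, "z": 0.0, "turn": 0.0, "jaw": 0.5}, {"x": -0.5, "y": 0.45, "z": 0.0, "turn": 0.0, "jaw": 0.5}, {"x": -0.46, "y": 0.49, "z": 0.0, "turn": 0.0, "jaw": 0.5}, {"x": -0.41, "y": 0.53, "z": 0.0, "turn": 0.0, "jaw": 0.5}, {"x": -0.36, "y": 0.56, "z": 0.0, "turn": 0.0, "jaw": 0.5}, {"x": -0.31, "y": 0.59, "z": 0.0, "turn": 0.0, "jaw": 0.5}, {"x": -0.26, "y": 0.62, "z": 0.0, "turn": 0.0, "jaw": 0.5}, {"x": -0.2, "y": 0.64, "z": 0.0, "turn": 0.0, "jaw": 0.5}, {"x": -0.14, "y": 0.66, "z": 0.0, "turn": 0.0, "jaw": 0.5}, {"x": -0.08, "y": 0.67, "z": 0.0, "turn": 0.0, "jaw": 0.5}]
2.45
```

>>> {"fn": "apply_moves", "kwargs": {
  "rows": [
    {"x": 0, "y": 0.2, "z": 0.1, "turn": 0, "jaw": 0.5},
    {"x": -0.65, "y": 0.1, "z": 0, "turn": 0, "jaw": 0.5},
    {"x": -0.65, "y": 0.2, "z": 0, "turn": 0, "jaw": 0.5}
  ]
}}

```text
t: 2.75
tcp_pos: [0.4712, -0.1784, 0.3166]
tcp_rot: [[0.147, 0.989, 0.002], [0.989, -0.147, 0.001], [0.001, 0.002, -1.0]]
force: [2.7, 4.2, -1.5]
gripper_width: 0.0148
grip_force: 33.2
```

>>> {"fn": "apply_moves", "kwargs": {
  "rows": [
    {"x": -0.63, "y": 0.25, "z": 0, "turn": 0, "jaw": 0.5},
    {"x": -0.6, "y": 0.3, "z": 0, "turn": 0, "jaw": 0.5},
    {"x": -0.57, "y": 0.35, "z": 0, "turn": 0, "jaw": 0.5}
  ]
}}

```text
t: 3.05
tcp_pos: [0.4765, -0.1987, 0.3163]
tcp_rot: [[0.149, 0.989, -0.002], [0.989, -0.149, -0.001], [-0.001, -0.002, -1.0]]
force: [-6.9, 2.3, 3.9]
gripper_width: 0.0143
grip_force: 33.7
```

```bash
cat > arc.py <<'E'
from h import *
s=r.state();p=np.array(s['tcp_pos']);print(p,np.round(s['force'],1),s['gripper_width'])
v=W(-.03,-.118); d=p[:2]-v; a0=np.arctan2(d[1],d[0]); a0=a0-2*np.pi if a0>0 else a0
print(np.hypot(*d),'c',a0-A+np.pi)
a1=A-np.pi+1.49; n=max(1,int(np.ceil((a1-a0)/.1)))
plan([[*(v+.075*np.array([np.cos(a),np.sin(a)])),p[2]] for a in np.linspace(a0,a1,n+1)[1:]],jaw=.5)
E
python3 arc.py
```

```text
[ 0.47654085 -0.19869994  0.31632741] [-6.9  2.3  3.9] 0.014305952338305911
0.07644971479177952 c 0.6027924832236473
[{"x": -0.5, "y": 0.57, "z": 0.0, "turn": 0.0, "jaw": 0.5}, {"x": -0.54, "y": 0.51, "z": 0.0, "turn": 0.0, "jaw": 0.5}, {"x": -0.49, "y": 0.56, "z": 0.0, "turn": 0.0, "jaw": 0.5}, {"x": -0.43, "y": 0.6, "z": 0.0, "turn": 0.0, "jaw": 0.5}, {"x": -0.37, "y": 0.64, "z": 0.0, "turn": 0.0, "jaw": 0.5}, {"x": -0.3, "y": 0.67, "z": 0.0, "turn": 0.0, "jaw": 0.5}, {"x": -0.24, "y": 0.7, "z": 0.0, "turn": 0.0, "jaw": 0.5}, {"x": -0.17, "y": 0.72, "z": 0.0, "turn": 0.0, "jaw": 0.5}, {"x": -0.09, "y": 0.73, "z": 0.0, "turn": 0.0, "jaw": 0.5}]
3.05
```

Going well with low forces.

>>> {"fn": "apply_moves", "kwargs": {
  "rows": [
    {"x": -0.55, "y": 0.4, "z": 0, "turn": 0, "jaw": 0.5},
    {"x": -0.54, "y": 0.5, "z": 0, "turn": 0, "jaw": 0.5},
    {"x": -0.49, "y": 0.56, "z": 0, "turn": 0, "jaw": 0.5},
    {"x": -0.43, "y": 0.6, "z": 0, "turn": 0, "jaw": 0.5}
  ]
}}

```text
t: 3.45
tcp_pos: [0.4924, -0.2239, 0.3165]
tcp_rot: [[0.152, 0.988, -0.009], [0.988, -0.152, -0.007], [-0.008, -0.007, -1.0]]
force: [-21.6, -12.3, 6.8]
gripper_width: 0.0146
grip_force: 32.7
```

```bash
python3 arc.py
```

```text
[ 0.49238006 -0.22392613  0.31645162] [-21.6 -12.3   6.8] 0.014592149334664817
0.07911726319452425 c 0.9866037729401613
[{"x": 0.02, "y": 0.77, "z": 0.0, "turn": 0.0, "jaw": 0.5}, {"x": -0.27, "y": 0.57, "z": 0.0, "turn": 0.0, "jaw": 0.5}, {"x": -0.23, "y": 0.59, "z": 0.0, "turn": 0.0, "jaw": 0.5}, {"x": -0.18, "y": 0.6, "z": 0.0, "turn": 0.0, "jaw": 0.5}, {"x": -0.13, "y": 0.62, "z": 0.0, "turn": 0.0, "jaw": 0.5}, {"x": -0.07, "y": 0.62, "z": 0.0, "turn": 0.0, "jaw": 0.5}]
3.45
```

```bash
python3 - <<'E'
from h import *
Q=np.array([(.4709,-.1652),(.4715,-.1783),(.4762,-.1989),(.4910,-.2250)])
s=least_squares(lambda v:np.hypot(*(Q-v).T)-.075,[.545,-.165]);v=s.x;print(v,s.fun*1000)
k=Q[-1]; d=k-v;a0=np.arctan2(d[1],d[0]);a0-=2*np.pi*(a0>0);print('c',a0-A+np.pi)
a1=A-np.pi+1.5
plan([[*(v+.075*np.array([np.cos(a),np.sin(a)])),.3164] for a in np.linspace(a0,a1,7)[1:]],jaw=.5,pos=[*k,.3164])
E
```

```text
[ 0.54603984 -0.17339674] [ 0.58559126 -0.29906807 -0.64935034  0.44720102]
c 0.8991842894998401
[{"x": -0.4, "y": 0.64, "z": 0.0, "turn": 0.0, "jaw": 0.5}, {"x": -0.37, "y": 0.65, "z": 0.0, "turn": 0.0, "jaw": 0.5}, {"x": -0.3, "y": 0.69, "z": 0.0, "turn": 0.0, "jaw": 0.5}, {"x": -0.23, "y": 0.71, "z": 0.0, "turn": 0.0, "jaw": 0.5}, {"x": -0.16, "y": 0.73, "z": 0.0, "turn": 0.0, "jaw": 0.5}, {"x": -0.09, "y": 0.75, "z": 0.0, "turn": 0.0, "jaw": 0.5}]
3.45
```

>>> {"fn": "apply_moves", "kwargs": {
  "rows": [
    {"x": -0.4, "y": 0.5, "z": 0, "turn": 0, "jaw": 0.5},
    {"x": -0.37, "y": 0.65, "z": 0, "turn": 0, "jaw": 0.5},
    {"x": -0.3, "y": 0.69, "z": 0, "turn": 0, "jaw": 0.5}
  ]
}}

```text
t: 3.75
tcp_pos: [0.5088, -0.2388, 0.3166]
tcp_rot: [[0.153, 0.988, -0.007], [0.988, -0.154, -0.011], [-0.012, -0.005, -1.0]]
force: [-17.7, -20.3, 3.9]
gripper_width: 0.0144
grip_force: 29.9
```

```bash
python3 - <<'E'
from h import *
s=r.state();print(s['tcp_pos'],np.array(s['tcp_rot']).round(3)[:,2],s['gripper_width'],s['force'])
a=r.get_image("top")[140:240,215:315]
b=r.get_image("wrist")
cv2.imwrite("pics/c1.png",np.hstack([cv2.resize(a,(384,384),interpolation=cv2.INTER_CUBIC),cv2.resize(b,(416,384))]))
E
```

```text
[ 0.50879946 -0.2387708   0.31664897] [-0.007 -0.011 -1.   ] 0.014411439987808772 [-17.72962981 -20.3186879    3.85682049]
```

View pics/c1.png

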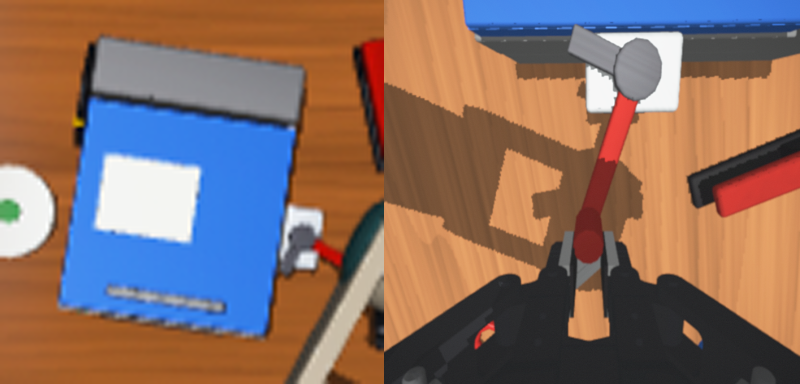

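Left, the lever sticks out of the block. Right (wrist), the knob is at (590,230) in the fingers and the hub at (638,70), so the lever is at roughly 1.27 rad. I'll continue.

>>> {"fn": "apply_moves", "kwargs": {
  "rows": [
    {"x": -0.4, "y": 0.3, "z": 0, "turn": 0, "jaw": 0.5},
    {"x": -0.3, "y": 0.6, "z": 0, "turn": 0, "jaw": 0.5},
    {"x": -0.1, "y": 0.6, "z": 0, "turn": 0, "jaw": 0.5},
    {"x": 0, "y": 0, "z": 0, "turn": 0, "jaw": 0.5}
  ]
}}

```text
t: 4.25
tcp_pos: [0.5239, -0.2482, 0.3168]
tcp_rot: [[0.153, 0.988, -0.001], [0.988, -0.153, -0.009], [-0.009, 0.001, -1.0]]
force: [-4.9, -16.4, 0.7]
gripper_width: 0.0129
grip_force: 30.4
```

```bash
python3 arc.py|head -2; python3 -c "
from h import *;print(np.array(r.state()['tcp_rot']).round(3)[:,2])"
```

```text
[ 0.5238936  -0.2481703   0.31677746] [ -4.9 -16.4   0.7] 0.012870926824662154
0.08586347417958337 c 1.466606962083798
[-0.001 -0.009 -1.   ]
```

>>> {"fn": "apply_moves", "kwargs": {
  "rows": [
    {"x": -0.2, "y": 0.3, "z": 0, "turn": 0, "jaw": 0.5},
    {"x": 0, "y": 0.2, "z": 0, "turn": 0, "jaw": 0.5}
  ]
}}

```text
t: 4.45
tcp_pos: [0.5285, -0.2502, 0.3167]
tcp_rot: [[0.152, 0.988, -0.0], [0.988, -0.152, -0.007], [-0.007, 0.001, -1.0]]
force: [-3.4, -12.7, 0.3]
gripper_width: 0.0122
grip_force: 29.3
```

>>> {"fn": "apply_moves", "kwargs": {
  "rows": [
    {"x": 0, "y": 0, "z": 0, "turn": 0, "jaw": 4},
    {"x": 0, "y": 0, "z": 0, "turn": 0, "jaw": 4},
    {"x": 0, "y": 0, "z": -1.5, "turn": 0, "jaw": 4},
    {"x": 0, "y": 0, "z": -2.5, "turn": 0, "jaw": 4},
    {"x": 0, "y": 0, "z": -3, "turn": 0, "jaw": 4}
  ]
}}

```text
t: 4.95
tcp_pos: [0.5292, -0.2468, 0.3869]
tcp_rot: [[0.148, 0.989, -0.001], [0.989, -0.148, 0.0], [0.0, -0.001, -1.0]]
force: [0.0, 0.5, -0.1]
gripper_width: 0.04
grip_force: 0.0
```

```bash
python3 - <<'E'
from h import *
b=W(-.105,0);s=r.state();p=np.array(s['tcp_pos']);print(p,s['force'],b)
q=np.array([*b,.375]);n=6
plan([p+(q-p)*(i+1)/n for i in range(n)],[A]*n,jaw=4)
E
```

```text
[ 0.52915916 -0.24678555  0.38689723] [ 0.02379634  0.48137756 -0.07818722] [ 0.4881171 -0.0373244]
[{"x": 3.35, "y": -1.19, "z": 0.2, "turn": -0.003, "jaw": 4}, {"x": 3.35, "y": -1.18, "z": 0.2, "turn": 0.0, "jaw": 4}, {"x": 3.35, "y": -1.18, "z": 0.2, "turn": 0.0, "jaw": 4}, {"x": 3.35, "y": -1.18, "z": 0.2, "turn": 0.0, "jaw": 4}, {"x": 3.35, "y": -1.18, "z": 0.2, "turn": 0.0, "jaw": 4}, {"x": 3.35, "y": -1.18, "z": 0.2, "turn": 0.0, "jaw": 4}]
4.95
```

>>> {"fn": "apply_moves", "kwargs": {
  "rows": [
    {"x": 3.35, "y": -1.2, "z": 0.2, "turn": 0, "jaw": 4},
    {"x": 3.35, "y": -1.2, "z": 0.2, "turn": 0, "jaw": 4},
    {"x": 3.35, "y": -1.2, "z": 0.2, "turn": 0, "jaw": 4},
    {"x": 3.35, "y": -1.2, "z": 0.2, "turn": 0, "jaw": 4},
    {"x": 3.35, "y": -1.2, "z": 0.2, "turn": 0, "jaw": 4}
  ]
}}

```text
t: 5.45
tcp_pos: [0.4943, -0.071, 0.3772]
tcp_rot: [[0.148, 0.989, 0.002], [0.989, -0.148, -0.0], [-0.0, 0.002, -1.0]]
force: [0.4, 0.3, 0.8]
gripper_width: 0.04
grip_force: 0.0
```

>>> {"fn": "apply_moves", "kwargs": {
  "rows": [
    {"x": 3.35, "y": -1.1, "z": 0.2, "turn": 0, "jaw": 4},
    {"x": 0, "y": 0, "z": 0, "turn": 0, "jaw": 4},
    {"x": 0, "y": 0, "z": 0, "turn": 0, "jaw": 4}
  ]
}}

```text
t: 5.75
tcp_pos: [0.4888, -0.0371, 0.375]
tcp_rot: [[0.147, 0.989, 0.002], [0.989, -0.147, -0.001], [-0.0, 0.002, -1.0]]
force: [0.0, 0.5, -0.2]
gripper_width: 0.04
grip_force: 0.0
```

```bash
python3 - <<'E'
from h import *
b=W(-.105,0);p0=proj("wrist",[[*W(-.105,.05),.158],[*W(-.105,-.05),.158],[*W(-.03,-.118),.14]]).round(0).tolist()
s=r.state();w=r.get_image("wrist");a=r.get_image("top")[140:240,215:315];print(p0,s['tcp_pos'],s['force'])
cv2.imwrite("pics/c2.png",np.hstack([cv2.resize(a,(288,384),interpolation=cv2.INTER_CUBIC),w]))
plan([[*b,.316]],[A])
E
```

```text
[[250.0, 136.0], [250.0, 290.0], [348.0, 355.0]] [ 0.48879653 -0.03710053  0.37504073] [ 0.01223901  0.48859779 -0.2023353 ]
[{"x": 0.08, "y": -0.1, "z": 5.85, "turn": -0.003}]
5.85
```

View pics/c2.png

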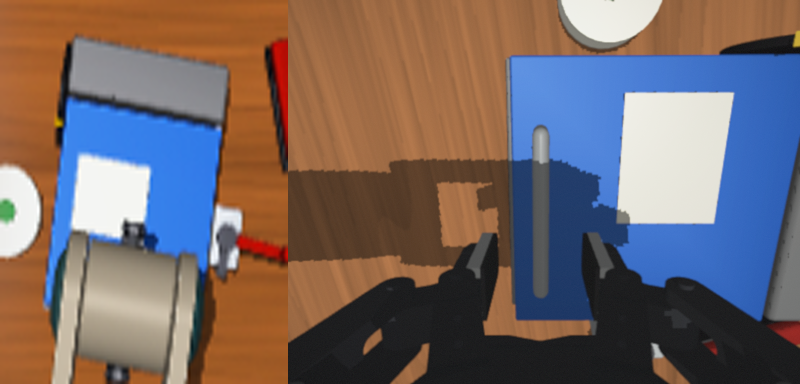

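The lever now points straight out (about 1.5 rad). In the wrist view the bar is at column 252, predicted 250, centred between the fingers. I'll descend and grip.

>>> {"fn": "apply_moves", "kwargs": {
  "rows": [
    {"x": 0, "y": 0, "z": 2, "turn": 0, "jaw": 4},
    {"x": 0, "y": 0, "z": 2, "turn": 0, "jaw": 4},
    {"x": 0, "y": 0, "z": 1.9, "turn": 0, "jaw": 4},
    {"x": 0, "y": 0, "z": 0, "turn": 0, "jaw": 0.4},
    {"x": 0, "y": 0, "z": 0, "turn": 0, "jaw": 0.4}
  ],
  "force": 40
}}

```text
t: 6.35
tcp_pos: [0.4891, -0.0385, 0.3153]
tcp_rot: [[0.15, 0.989, 0.0], [0.989, -0.15, -0.0], [-0.0, 0.0, -1.0]]
force: [-0.2, 0.2, 1.0]
gripper_width: 0.0117
grip_force: 0.0
```

>>> {"fn": "apply_moves", "kwargs": {
  "rows": [
    {"x": 0, "y": 0, "z": 0, "turn": 0, "jaw": 0.4},
    {"x": 0, "y": 0, "z": 0, "turn": 0, "jaw": 0.4},
    {"x": 0, "y": 0, "z": 0, "turn": 0, "jaw": 0.4}
  ]
}}

```text
t: 6.65
tcp_pos: [0.4891, -0.0382, 0.3156]
tcp_rot: [[0.149, 0.989, 0.002], [0.989, -0.149, -0.002], [-0.001, 0.002, -1.0]]
force: [2.0, -4.5, -1.7]
gripper_width: 0.0082
grip_force: 39.1
```

```bash
cat > lift.py <<'E'
from h import *
import sys
th0,th1,n=map(float,sys.argv[1:4]);n=int(n)
f=lambda t:np.array([.075-.18*np.cos(t)+.054*np.sin(t),.104+.18*np.sin(t)+.054*np.cos(t)])
T=np.linspace(th0,th1,n+1);Q=np.array([f(t) for t in T])
print([(round(t,2),(d*100).round(2).tolist()) for t,d in zip(T[1:],np.diff(Q,axis=0))], "(y, -z) cm")
s=r.state();p=np.array(s['tcp_pos']);R=np.array(s['tcp_rot']);g=p+.155*R[:,2]
c,si=np.cos(A),np.sin(A);L=np.array([[c,si],[-si,c]])@(g[:2]-[PX,PY])
th=np.arctan2(g[2]-.003-.104,.075-L[0])-np.arctan2(54,180)
print('grasp local',L,g[2],'theta',th,'rad',np.hypot(g[2]-.003-.104,.075-L[0]),'F',np.round(s['force'],1),R[:,2].round(3),s['gripper_width'],s['t'])
E
python3 lift.py 0 1.04 20
```

```text
[(np.float64(0.05), [0.31, 0.93]), (np.float64(0.1), [0.35, 0.91]), (np.float64(0.16), [0.4, 0.89]), (np.float64(0.21), [0.45, 0.87]), (np.float64(0.26), [0.49, 0.85]), (np.float64(0.31), [0.53, 0.82]), (np.float64(0.36), [0.58, 0.79]), (np.float64(0.42), [0.62, 0.76]), (np.float64(0.47), [0.65, 0.73]), (np.float64(0.52), [0.69, 0.69]), (np.float64(0.57), [0.73, 0.65]), (np.float64(0.62), [0.76, 0.62]), (np.float64(0.68), [0.79, 0.58]), (np.float64(0.73), [0.82, 0.53]), (np.float64(0.78), [0.85, 0.49]), (np.float64(0.83), [0.87, 0.45]), (np.float64(0.88), [0.89, 0.4]), (np.float64(0.94), [0.91, 0.35]), (np.float64(0.99), [0.93, 0.3]), (np.float64(1.04), [0.94, 0.26])] (y, -z) cm
grasp local [-0.10353052 -0.00094024] 0.16055337383072607 theta -2.971838416315764e-05 rad 0.18638967654202684 F [ 2.  -4.5 -1.7] [ 0.002 -0.002 -1.   ] 0.00819204876951457 6.65
```

>>> {"fn": "apply_moves", "kwargs": {
  "rows": [
    {"x": 0, "y": 0.3, "z": -0.93, "turn": 0, "jaw": 0.4},
    {"x": 0, "y": 0.35, "z": -0.91, "turn": 0, "jaw": 0.4},
    {"x": 0, "y": 0.4, "z": -0.89, "turn": 0, "jaw": 0.4},
    {"x": 0, "y": 0.45, "z": -0.87, "turn": 0, "jaw": 0.4},
    {"x": 0, "y": 0.5, "z": -0.85, "turn": 0, "jaw": 0.4}
  ]
}}

```text
t: 7.15
tcp_pos: [0.5086, -0.0411, 0.3594]
tcp_rot: [[0.149, 0.989, -0.002], [0.989, -0.149, -0.001], [-0.001, -0.002, -1.0]]
force: [-0.9, -5.4, -2.1]
gripper_width: 0.0084
grip_force: 39.5
```

```bash
python3 lift.py 0 1.04 1|tail -1
```

```text
grasp local [-0.08456726 -0.00089573] 0.20438374044007368 theta 0.2565011125772849 rad 0.1869366284986284 F [-0.9 -5.4 -2.1] [-0.002 -0.001 -1.   ] 0.008393213489844677 7.15
```

>>> {"fn": "apply_moves", "kwargs": {
  "rows": [
    {"x": 0, "y": 0.53, "z": -0.82, "turn": 0, "jaw": 0.4},
    {"x": 0, "y": 0.58, "z": -0.79, "turn": 0, "jaw": 0.4},
    {"x": 0, "y": 0.62, "z": -0.76, "turn": 0, "jaw": 0.4},
    {"x": 0, "y": 0.65, "z": -0.73, "turn": 0, "jaw": 0.4},
    {"x": 0, "y": 0.69, "z": -0.69, "turn": 0, "jaw": 0.4}
  ]
}}

```text
t: 7.65
tcp_pos: [0.5385, -0.0455, 0.3985]
tcp_rot: [[0.149, 0.989, -0.003], [0.989, -0.149, -0.001], [-0.001, -0.003, -1.0]]
force: [-11.6, -3.6, 6.1]
gripper_width: 0.0083
grip_force: 39.5
```

>>> {"fn": "apply_moves", "kwargs": {
  "rows": [
    {"x": 0, "y": 0.73, "z": -0.65, "turn": 0, "jaw": 0.4},
    {"x": 0, "y": 0.76, "z": -0.62, "turn": 0, "jaw": 0.4},
    {"x": 0, "y": 0.79, "z": -0.58, "turn": 0, "jaw": 0.4},
    {"x": 0, "y": 0.82, "z": -0.53, "turn": 0, "jaw": 0.4},
    {"x": 0, "y": 0.85, "z": -0.49, "turn": 0, "jaw": 0.4}
  ]
}}

```text
t: 8.15
tcp_pos: [0.5776, -0.0512, 0.4288]
tcp_rot: [[0.149, 0.989, 0.0], [0.989, -0.149, -0.0], [-0.0, 0.0, -1.0]]
force: [-7.1, -3.3, 5.5]
gripper_width: 0.0082
grip_force: 40.2
```

```bash
python3 lift.py 0 1.04 1|tail -1
```

```text
grasp local [-0.01439771 -0.00077391] 0.2738359519686382 theta 0.7874311238340653 rad 0.18927806413976192 F [-7.1 -3.3  5.5] [ 0. -0. -1.] 0.008186183847679917 8.15
```

Tracking well (theta about 0.79). On past the balance point to about 1.05.

>>> {"fn": "apply_moves", "kwargs": {
  "rows": [
    {"x": 0, "y": 0.87, "z": -0.45, "turn": 0, "jaw": 0.4},
    {"x": 0, "y": 0.89, "z": -0.4, "turn": 0, "jaw": 0.4},
    {"x": 0, "y": 0.91, "z": -0.35, "turn": 0, "jaw": 0.4},
    {"x": 0, "y": 0.93, "z": -0.3, "turn": 0, "jaw": 0.4},
    {"x": 0, "y": 0.94, "z": -0.26, "turn": 0, "jaw": 0.4}
  ]
}}

```text
t: 8.65
tcp_pos: [0.6229, -0.0579, 0.4457]
tcp_rot: [[0.149, 0.989, 0.002], [0.989, -0.149, -0.0], [-0.0, 0.002, -1.0]]
force: [-2.7, -2.7, 4.5]
gripper_width: 0.0078
grip_force: 41.5
```

>>> {"fn": "apply_moves", "kwargs": {
  "rows": [
    {"x": 0, "y": 0.3, "z": -0.05, "turn": 0, "jaw": 0.4},
    {"x": 0, "y": 0, "z": 0, "turn": 0, "jaw": 0.4},
    {"x": 0, "y": 0, "z": 0, "turn": 0, "jaw": 0.4}
  ]
}}

```text
t: 8.95
tcp_pos: [0.6257, -0.0583, 0.4464]
tcp_rot: [[0.149, 0.989, 0.002], [0.989, -0.149, -0.0], [-0.0, 0.003, -1.0]]
force: [-1.6, -2.7, 6.3]
gripper_width: 0.0084
grip_force: 41.7
```

```bash
python3 lift.py 1.055 .778 10; python3 - <<'E'
from h import *
w=r.get_image("scene")[120:255,180:320]
cv2.imwrite("pics/o1.png",cv2.resize(w,(622,600),interpolation=cv2.INTER_CUBIC))
E
```

```text
[(np.float64(1.03), [-0.51, -0.12]), (np.float64(1.0), [-0.5, -0.14]), (np.float64(0.97), [-0.5, -0.15]), (np.float64(0.94), [-0.49, -0.16]), (np.float64(0.92), [-0.49, -0.18]), (np.float64(0.89), [-0.48, -0.19]), (np.float64(0.86), [-0.48, -0.2]), (np.float64(0.83), [-0.47, -0.22]), (np.float64(0.81), [-0.47, -0.23]), (np.float64(0.78), [-0.46, -0.24])] (y, -z) cm
grasp local [ 0.03453436 -0.00075338] 0.2913668410221345 theta 1.0632811085742082 rad 0.18875539739932112 F [-1.6 -2.7  6.3] [ 0.002 -0.    -1.   ] 0.008403102747901773 8.95
```

View pics/o1.png

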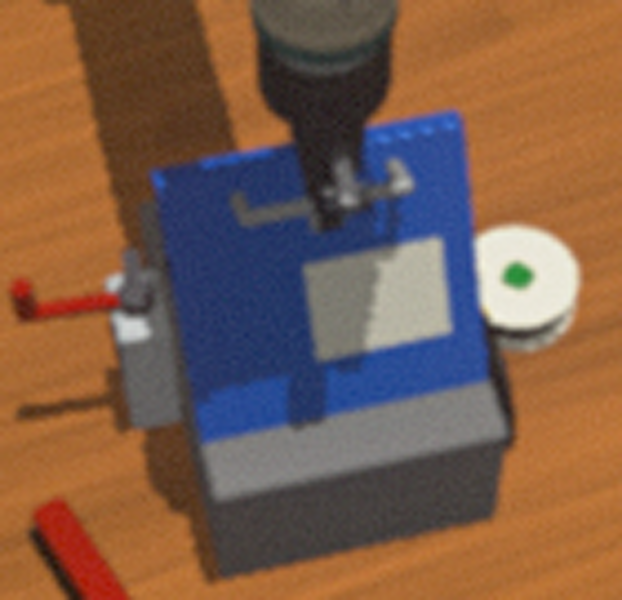

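The cover is open and held by the bar, the lever is straight out (knob at (22,295)), and the cover's upper corners are at (155,175) and (460,115). Now I'll ease it back.

>>> {"fn": "apply_moves", "kwargs": {
  "rows": [
    {"x": 0, "y": -0.55, "z": 0.13, "turn": 0, "jaw": 0.4},
    {"x": 0, "y": -0.5, "z": 0.14, "turn": 0, "jaw": 0.4},
    {"x": 0, "y": -0.5, "z": 0.15, "turn": 0, "jaw": 0.4},
    {"x": 0, "y": -0.5, "z": 0.16, "turn": 0, "jaw": 0.4},
    {"x": 0, "y": -0.5, "z": 0.18, "turn": 0, "jaw": 0.4}
  ]
}}

```text
t: 9.5
tcp_pos: [0.6003, -0.0546, 0.4386]
tcp_rot: [[0.149, 0.989, 0.004], [0.989, -0.149, -0.001], [-0.0, 0.004, -1.0]]
force: [-0.9, -3.2, 5.6]
gripper_width: 0.0085
grip_force: 41.7
```

>>> {"fn": "apply_moves", "kwargs": {
  "rows": [
    {"x": 0, "y": -0.48, "z": 0.19, "turn": 0, "jaw": 0.4},
    {"x": 0, "y": -0.48, "z": 0.2, "turn": 0, "jaw": 0.4},
    {"x": 0, "y": -0.47, "z": 0.22, "turn": 0, "jaw": 0.4},
    {"x": 0, "y": -0.47, "z": 0.23, "turn": 0, "jaw": 0.4},
    {"x": 0, "y": -0.46, "z": 0.24, "turn": 0, "jaw": 0.4}
  ]
}}

```text
t: 10.0
tcp_pos: [0.5769, -0.051, 0.4267]
tcp_rot: [[0.149, 0.989, 0.002], [0.989, -0.149, -0.001], [-0.0, 0.002, -1.0]]
force: [-1.4, -3.3, 5.0]
gripper_width: 0.0083
grip_force: 42.2
```

>>> {"fn": "apply_moves", "kwargs": {
  "rows": [
    {"x": 0, "y": 0, "z": 0, "turn": 0, "jaw": 0.4},
    {"x": 0, "y": 0, "z": 0, "turn": 0, "jaw": 0.4},
    {"x": 0, "y": 0, "z": 0, "turn": 0, "jaw": 0.4}
  ]
}}

```text
t: 10.3
tcp_pos: [0.5771, -0.0511, 0.4264]
tcp_rot: [[0.149, 0.989, -0.0], [0.989, -0.149, -0.0], [-0.0, 0.0, -1.0]]
force: [-4.5, -3.3, 5.2]
gripper_width: 0.0083
grip_force: 42.6
```

```bash
python3 lift.py 1.055 .778 1|tail -1; python3 - <<'E'
from h import *
w=r.get_image("scene")[120:255,180:320]
w=cv2.resize(w,(622,600),interpolation=cv2.INTER_CUBIC)
for t in(.70,.778,.86,1.06):
    P=[[*W(.075-.2*np.cos(t)+.022*np.sin(t),y),.104+.2*np.sin(t)+.022*np.cos(t)] for y in(-.098,.098)]+[[*W(.075-.18*np.cos(t)+.054*np.sin(t),y),.104+.18*np.sin(t)+.054*np.cos(t)] for y in(-.05,.05)]
    print(t,((proj("scene",P)-[180,120]+.5)*4.444-.5).round(0).tolist())
cv2.imwrite("pics/o2.png",w)
E
```

```text
grasp local [-0.01493784 -0.00068486] 0.27142216036338596 theta 0.7788075476070354 rad 0.18741254645972433 F [-4.5 -3.3  5.2] [-0. -0. -1.] 0.008329072362329286 10.3
0.7 [[142.0, 147.0], [435.0, 88.0], [226.0, 164.0], [379.0, 134.0]]
0.778 [[144.0, 151.0], [441.0, 92.0], [230.0, 173.0], [384.0, 142.0]]
0.86 [[147.0, 158.0], [447.0, 98.0], [234.0, 184.0], [391.0, 152.0]]
1.06 [[156.0, 183.0], [465.0, 121.0], [247.0, 218.0], [406.0, 185.0]]
```

View pics/o2.png

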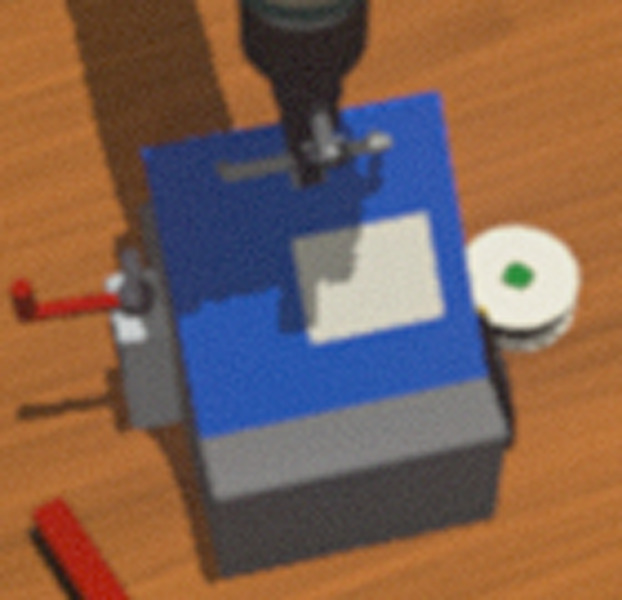

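The cover's corners are at (143,150) and (440,93), which matches 0.778 rad. The bar is still pinched and the lever is out, so I'm handing in.

```bash
python3 -c "
from workcell import r
print(r.hand_in())"
```

```text
the job is handed in; nothing more can be done
None
```

I swung the clamp open to about 1.5 rad, lifted the cover to about 1.06 rad, then eased it back and held it by the bar at about 0.78 rad (7° short of the mark); it is handed in at about 10 s, and I saw nothing else on the desk move.

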